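# Clip the price ticket holder behind the display stand's lip and hold it pressed home

### The job

Take the yellow price ticket holder out of the timber block and put it on the lip of the display stand, centred in front of the grey stone bull: its fixed tongue goes behind the lip, its sprung jaw and the white card go on the customers' side, and it is pushed down, firmly but without hammering, until its head sits fully home on the lip. The head has a sticky pad underneath, so keep hold of it and finish while still pressing it firmly down there, for a good second or more; do not let go. Leave the three carvings where they stand.

Things in the scene. Friction and masses are not known exactly. Their poses are not given: they have to be found in the camera images.
- holder_mid (a point): Yellow plastic price ticket holder (about 70 g), standing upright in the timber block's slot; this is the centre of its head, where to grip it. Axes: x to the white card (front), y along its width, z up. Head: solid block 18 (x) x 60 (y) x 40 mm (z), its underside 20 mm below this point; at the start the underside rests on the block's top. Tongue and jaw, 44 mm wide, hang below it.
- tongue_tip (a point): Lower end of the holder's fixed back tongue, mid-width: 7.25 mm behind (-x) and 60 mm below holder_mid. The tongue is an upright plate 3.5 mm thick (its front face 5.5 mm behind holder_mid, its back face 9 mm), 44 mm wide, reaching 40 mm below the head's underside, with a rounded end.
- holder_card (a point): Centre of the white card on the holder's front face, 9 mm in front (+x of the holder) of holder_mid.
- jaw (a joint): Opening of the holder's sprung hinged front jaw, rad: 0 at rest, 0.1 to 0.5 with the lip in it. It hangs 35 mm below the head's underside, comes within 4 mm of the tongue 17 mm below it, then flares forward as a mouth. Between tongue and jaw's hinge are 12 mm of room for the lip. Pushing down takes 4 to 9 N where the lip opens the jaw, then 2 to 6 N, until the head meets the lip's top and stops dead.
- rack: Sawn timber block 80 x 100 x 44 mm (x, y, z), fixed; origin at the centre of its underside. In the middle of its top is a through slot 24 x 48 mm in which the holder stands, the holder's x along the block's x to within a few degrees.
- stand: Low timber display stand, fixed; origin at the centre of its underside, on the table. x points to the front (customers' side, away from the robot), y along its length. Board 150 mm deep (x from -75 to 75 mm), 440 mm long, its top 45 mm above the table; the dark lip runs along the whole front edge.
- lip_mid (a point): Middle of the top of the stand's dark wooden lip, axes as the stand's. The lip is an upright strip 6 mm thick (this point is at its mid-thickness) and 440 mm long along y, with a half-round top 91 mm above the table and 46 mm above the board; it is free in front and behind.
- bull: Light grey stone carving of a lying bull on a plinth, 52 x 84 x 80 mm (x, y, z), 0.45 kg, loose, standing on the board about 90 mm behind the lip; origin at the centre of its underside, axes parallel to the stand's. Which of the three places along the stand it has varies.
- column: Blue-grey carved stone column, 50 x 50 x 88 mm, loose, on the stand; origin at the centre of its underside.
- relief: Black stone relief panel on a foot, 44 x 80 x 72 mm, loose, on the stand; origin at the centre of its underside.

How it is judged (in metres and radians):
On the way, in this order (a step that is already met when the one before it is completed fails the run):
1. the holder is lifted by the gripper clear of the timber block (z of holder_mid in the frame of rack above 0.11 m and contact force between the fingers and holder above 1 N), for 0.1 s.
2. the holder is home on the lip in front of the bull and kept pressed down for a second (z of holder_mid in the frame of stand between 0.108 and 0.113 m and x of holder_mid in the frame of stand between 0.072 and 0.084 m and x of holder_card in the frame of lip_mid above 0.003 m and angle between holder_mid's own z axis and vertical below 0.1 rad and angle between the y axis of holder_mid and the y axis of stand, either way round below 0.1 rad and value of joint jaw above 0.06 rad and y of holder_mid in the frame of bull between -0.015 and 0.015 m and contact force between holder_c0 and stand above 4 N and contact force between the fingers and holder above 2 N), for 1 s.
At the end, for the whole second after the job is handed in: Holder gripped and pressed on the lip with over 4 N, fully home (+2/-3 mm), centred over it within 6 mm, tongue behind, jaw in front held open over 0.06 rad, card to the front, upright and along the lip within 0.1 rad, within 15 mm of the bull's middle, all through the last second (all of step 2); the arm keeps its last pose, push and grip.
It fails at once if a carving on the stand is moved by more than 12 mm (distance of any of bull, column, relief from where it was at the start of the episode above 0.012 m).
It fails at once if the holder is hammered or forced onto the stand with more than 80 N (contact force between holder and stand above 80 N).
It also fails if it takes over 45 s, if anything falls off the work surface, if the arm or the gripper's body presses on something with over 40 N, if the wrist force passes 120 N, or if a joint passes its speed limit or range.

### The arm

A 6-joint arm with a two-finger parallel gripper is mounted at the origin on the work surface. World frame = base frame: x ahead of the robot, y to its left, z up, the work surface at z = 0. Lengths are in m, angles in degrees, forces in N, time in s.
With the tool pointing down it reaches from about 0.35 to 1 m from the base axis. Payload 7.1 kg.
Tool frame: the origin (TCP) lies midway between the tips of the shut fingers; the grasp point (between the pads) lies 19 mm behind it; y points along the fingers, z is the direction in which the jaws open and shut, and the axes are right-handed (so a half turn about y gives the same grasp; the last joint's range is limited). The gripper opens to 85 mm and grips with 20 to 120 N. Pads are 22 mm wide; open, the fingers measure 114 mm over their backs; the gripper's body (76 mm by 85 mm) begins 54 mm behind the grasp point. The pads swing forward as they close: fully open they stand 13 mm farther back than shut.
Start: joints at [68.468, 24.242, 93.386, -0, 62.372, -1.089], TCP at [0.218, 0.586, 0.231] pointing down, gripper open.
Joint ranges: [-172.04, 172.04], [-51.8, 120.97], [4.93, 147.93], [-75.15, 255.16], [6.16, 154.13], [-145.62, 145.62]. Speed limits (degrees/s): [136.94, 136.94, 172.46, 180, 180, 180].

### API

Orientations are given as [roll, pitch, yaw] about the fixed x, y, z axes, in that order (R = Rz(yaw) Ry(pitch) Rx(roll)).
In Python, from rig import arm, imaging, finder gives the robot as it stands.
- The arm moves only by the shell command python3 -m crank 'ROWS' [FORCE]. ROWS is JSON, a list of rows, each a list of 7 numbers: the turn, a rotation vector about the tool's x, y, z in rad, then the shift along the tool's x, y, z in mm, then the closure in counts, from 0 (fully open) to 255 (shut). In form: [[ax, ay, az, x, y, z, fingers], ...]. A call has 1 to 8 rows; each row shifts and turns the commanded pose from where the row before left it, along the tool's axes as they then stand; what a row does not reach is not made up. A row lasts 1/8 s, in which the tool goes at most 62.5 mm and 10.7 degrees, less where a joint would pass 70% of its speed; a pose out of reach is approached as far as the arm can. A call is refused whole if a number of a shift passes 62.5 or a number of a turn 0.188, either way. A call with a gripper value outside its range is refused whole. The fingers move at their own pace and stop on an object; FORCE is the grip in N (left out, the last holds). Time passes only in rows, so rows that do not move let the fingers close. It gives the time, the measured TCP pose, the force and the opening at its end, in the units of the state.
- arm.sense(): the state, without advancing time (a new reading comes with each control period).
- imaging.read_camera(name): name is "scene" or "top" or "wrist"; returns the picture (420x560x3 uint8, blue, green, red); there is no depth.
- imaging.camera_params(name): a dict with "fovy" (degrees; the focal length in pixels is half the picture's height over the tangent of half this angle, whatever the lens; pixels are square), "cx", "cy" (the principal point, pixels), "rvec" (rotation vector, rad) and "tvec" (3), from world to camera coordinates, as OpenCV has them; the wrist camera has in their place "T_tool_cam" (4x4, takes a point from camera to tool coordinates, whose origin is the TCP and whose axes are the tool frame's). Camera axes: x right, y down, z forward; pixel columns grow to the right and rows downward; lengths in m; the calibration is good to about 2 mm. A picture is of the moment at which its call begins: read the wrist's pose just before it. camera_params takes no time and is no camera call.
- arm.finish_job(): hands the job in, once; it reports no verdict.
Trained networks look in the newest picture that a camera, given by its name, has taken for a name from the list of things; names that differ only in an ending like _2 or _b are one class to them, and where a whole thing is asked for, a point or a joint stands for the part that bears it (a point fixed in the world has none). Each returns a list of dicts, best first, with "conf" (0 to 1); they miss things now and then, are a little off and sometimes report something else, mostly with a low value. They report only what shows in the picture. A call takes as long as a camera call.
- finder.masks_of(camera, target): "mask" (420x560 bool, what is visible of it) and "location" ([column, row] in pixels, amid what is visible of it).
The state is a dict: "time": time; "joint_positions": joint angles; "joint_velocities": joint speeds; "joint_efforts": joint torques, N m; "eef_pos": TCP position; "eef_rot": TCP orientation; "force": force on the tool from outside, world axes, zero at the start; "moment": the same for the moment, N m; "width": opening from 0.0 (shut) to 1.0 (fully open).
Only numpy, scipy, OpenCV 4.12 (cv2) and the standard library are available. Lean on these libraries where they do the work, as an engineer would, in place of code of your own. Each camera call takes 0.05 s, during which the arm holds its last target.

## Working session

There is one attempt and no reset: what is moved stays moved. The work goes in short steps, Python scripts to look and compute and a shell command to move; the robot and the scene stay as the last step left them, time stands still between calls to the robot, and variables do not carry over. Pictures are saved under pics/ and viewed, and the job is handed in when it is done.

```bash
ls; mkdir -p pics
python3 - <<'E'
from rig import arm, imaging, finder
import cv2
print(arm.sense())
for n in ["scene","top","wrist"]:
    im=imaging.read_camera(n); cv2.imwrite(f"pics/{n}0.png",im)
    p=imaging.camera_params(n); print(n,p)
E
```

```text
pics
{'time': 0.0, 'joint_positions': array([ 6.84674054e+01,  2.42852891e+01,  9.34336685e+01,  1.44446855e-03,
        6.23714390e+01, -1.08823479e+00]), 'joint_velocities': array([ 0.03700387, -0.00397242, -0.02390318, -0.0396894 , -0.01975671,
        0.00450745]), 'joint_efforts': array([ 1.33711230e-03, -5.57381380e+01, -2.81752217e+01,  2.11183169e-05,
        7.30900909e-03, -1.82011223e-05]), 'eef_pos': array([0.21806941, 0.58511991, 0.23052101]), 'eef_rot': array([-9.0090356e+01,  2.9952949e-03, -2.0445033e+01]), 'force': array([-0.17602241,  0.59893444,  0.04145733]), 'moment': array([-0.03118972,  0.0033658 ,  0.02550383]), 'width': 1.0002864426386169}
scene {'fovy': 43.48656983401805, 'cx': 281.6857731297344, 'cy': 213.86768677803553, 'rvec': array([ 1.86213521,  1.74912932, -0.65805755]), 'tvec': array([-0.02143247, -0.33261362,  1.57845852])}
top {'fovy': 48.676540529288744, 'cx': 278.85515424402615, 'cy': 207.84454774929858, 'rvec': array([ 2.12929886, -2.19085445,  0.06923713]), 'tvec': array([0.03761976, 0.543434  , 1.18095367])}
wrist {'fovy': 70.58903873290816, 'cx': 279.14213632566725, 'cy': 205.99158431960004, 'T_tool_cam': array([[ 4.24163727e-04,  9.59912135e-01,  2.80300755e-01,
        -7.19574686e-02],
       [ 2.94501101e-04, -2.80300888e-01,  9.59912145e-01,
        -1.42168180e-01],
       [ 9.99999867e-01, -3.24611032e-04, -4.01588650e-04,
         2.14591635e-04],
       [ 0.00000000e+00,  0.00000000e+00,  0.00000000e+00,
         1.00000000e+00]])}
```

View pics/scene0.png

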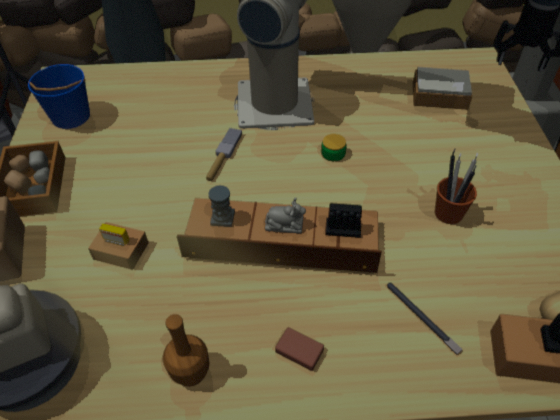

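View pics/top0.png

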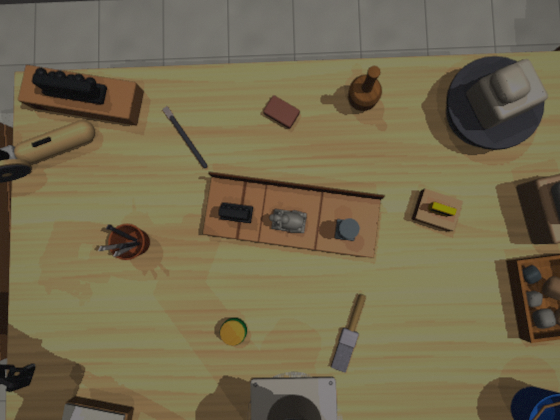

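View pics/wrist0.png

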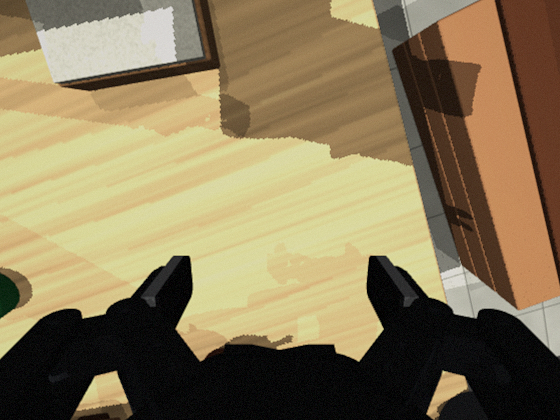

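Scene view: the holder is in its block at about (115,235), with the white card facing the customers' side. Along the stand stand the column (220,205), the bull (285,217) and the relief (345,220). In the top view the yellow head is at (443,209), the bull at (290,221), and the lip is the dark strip from (208,177) to (382,195). The wrist view shows only the table.

```bash
cat > h.py <<'E'
import numpy as np, cv2
from scipy.spatial.transform import Rotation as R
from rig import arm, imaging, finder
def cam(name, st=None):
    p=imaging.camera_params(name); f=210/np.tan(np.radians(p['fovy']/2))
    K=np.array([[f,0,p['cx']],[0,f,p['cy']],[0,0,1]])
    if 'rvec' in p:
        Rc=cv2.Rodrigues(p['rvec'])[0]; return K,Rc.T,-Rc.T@p['tvec']
    T=p['T_tool_cam']; Rt=R.from_euler('xyz',st['eef_rot'],degrees=True).as_matrix()
    return K,Rt@T[:3,:3],Rt@T[:3,3]+st['eef_pos']
def at_z(c,uv,z):
    K,Rw,o=c; uv=np.atleast_2d(uv).astype(float)
    d=np.c_[uv,np.ones(len(uv))]@np.linalg.inv(K).T@Rw.T
    return o+d*((z-o[2])/d[:,2])[:,None]
def proj(c,X):
    K,Rw,o=c; q=(np.atleast_2d(X)-o)@Rw@K.T; return q[:,:2]/q[:,2:]
E
python3 - <<'E'
from h import *
for n in ["top","scene"]:
    imaging.read_camera(n); c=cam(n); print(n,'cam at',c[2])
    for t,z in [("holder_mid",.084),("rack",.044),("stand",.045),("lip_mid",.091),("bull",.09),("column",.1),("relief",.09)]:
        m=finder.masks_of(n,t)
        for q in m[:2]:
            r=cv2.minAreaRect(np.argwhere(q['mask'])[:,::-1].astype(np.float32)) if q['mask'].any() else None
            print(t,round(q['conf'],2),np.round(q['location'],1),at_z(c,q['location'],z)[0].round(4),q['mask'].sum(), np.round(at_z(c,cv2.boxPoints(r),z)[:,:2],3).tolist() if r else '')
E
```

```text
top cam at [ 0.4322258  -0.01070528  1.22656169]
holder_mid 0.57 [440.5 209.4] [ 0.5232 -0.3748  0.084 ] 283 [[0.523, -0.34], [0.549, -0.351], [0.526, -0.413], [0.499, -0.402]]
rack 0.68 [433.5 211.8] [ 0.5208 -0.3696  0.044 ] 1138 [[0.506, -0.31], [0.586, -0.34], [0.546, -0.444], [0.467, -0.413]]
stand 0.57 [293.6 209.8] [ 0.5363 -0.0159  0.045 ] 9492 [[0.481, 0.229], [0.648, 0.204], [0.571, -0.246], [0.408, -0.216]]
lip_mid 0.67 [289.7 214. ] [ 0.5222 -0.0059  0.091 ] 9309 [[0.48, 0.217], [0.639, 0.193], [0.565, -0.234], [0.409, -0.205]]
bull 0.56 [289.2 215.7] [ 0.5182 -0.0045  0.09  ] 740 [[0.536, 0.045], [0.534, -0.044], [0.477, -0.042], [0.48, 0.046]]
column 0.62 [348.2 227.8] [ 0.4839 -0.1462  0.1   ] 459 [[0.509, -0.115], [0.507, -0.171], [0.454, -0.169], [0.455, -0.113]]
relief 0.6 [236.  212.8] [0.5292 0.1263 0.09  ] 562 [[0.516, 0.172], [0.559, 0.165], [0.546, 0.084], [0.503, 0.091]]
scene cam at [ 1.2794214  -0.04345172  0.98174095]
holder_mid 0.73 [113.5 234.4] [ 0.5448 -0.3774  0.084 ] 472 [[0.554, -0.413], [0.506, -0.412], [0.533, -0.342], [0.58, -0.345]]
rack 0.92 [118.9 250.6] [ 0.5593 -0.3733  0.044 ] 1405 [[0.573, -0.445], [0.462, -0.443], [0.512, -0.309], [0.617, -0.318]]
stand 0.95 [275.9 239.9] [ 0.5534 -0.0236  0.045 ] 9589 [[0.586, -0.249], [0.398, -0.251], [0.482, 0.236], [0.657, 0.193]]
lip_mid 0.94 [269.5 241.1] [ 0.5913 -0.0384  0.091 ] 9378 [[0.621, -0.236], [0.443, -0.238], [0.521, 0.22], [0.687, 0.179]]
bull 0.66 [285.7 217.4] [5.267e-01 4.000e-04 9.000e-02] 1011 [[0.56, -0.051], [0.459, -0.041], [0.474, 0.05], [0.574, 0.036]]
column 0.97 [222.6 208.6] [ 0.5001 -0.1388  0.1   ] 819 [[0.43, -0.175], [0.426, -0.119], [0.551, -0.11], [0.554, -0.162]]
relief 0.72 [343.3 218.9] [0.5396 0.127  0.09  ] 1195 [[0.583, 0.079], [0.483, 0.095], [0.497, 0.178], [0.596, 0.157]]
```

```bash
python3 -m crank '[[0,0,0,45,-6,-35,0],[0,0,0,45,-6,-35,0],[0,0,0,45,-6,-35,0],[0,0,0,45,-6,-35,0],[0,0,0,45,-6,-35,0],[0,0,0,45,-6,-35,0]]'; python3 -m crank '[[0,0,0,45,-6,-35,0],[0,0,0,45,-6,-35,0],[0,0,0,45,-6,-35,0],[0,0,0,45,-6,-35,0],[0,0,0,45,-6,-35,0],[0,0,0,45,-6,-35,0]]'; python3 -m crank '[[0,0.173,0,0,0,0,0],[0,0.173,0,0,0,0,0],[0,0.173,0,0,0,0,0],[0,0.173,0,0,0,0,0],[0,0.173,0,0,0,0,0],[0,0.173,0,0,0,0,0],[0,0.173,0,0,0,0,0],[0,0.173,0,0,0,0,0]]'; python3 -m crank '[[0,0,0,0,0,0,0],[0,0,0,0,0,0,0]]'
python3 - <<'E'
from h import *
st=arm.sense(); im=imaging.read_camera("wrist"); cv2.imwrite("pics/w1.png",im)
print(st['time'],st['eef_pos'],st['eef_rot'],st['joint_positions'])
E
```

```text
time: 1.7
eef_pos: [0.3987, 0.293, 0.2678]
eef_rot: [-90.0, -0.0, -20.4]
force: [0.3, 0.0, 0.5]
width: 1.001
time: 2.45
eef_pos: [0.5784, 0.0017, 0.3037]
eef_rot: [-90.0, -0.0, -20.5]
force: [-0.0, 0.6, 0.9]
width: 0.999
time: 3.45
eef_pos: [0.5775, 0.0035, 0.3034]
eef_rot: [-90.0, 0.0, -100.1]
force: [0.1, -0.9, -0.4]
width: 0.996
time: 3.7
eef_pos: [0.5776, 0.0035, 0.3033]
eef_rot: [-90.0, -0.0, -99.5]
force: [0.4, 0.4, 0.3]
width: 1.0
3.7 [0.57755157 0.00347474 0.3033332 ] [-8.99983586e+01 -1.27796689e-03 -9.95489128e+01] [-8.35102474e-01  1.59264084e+01  9.55367834e+01 -1.62456492e-03
  6.85353793e+01  8.71440479e+00]
```

View pics/w1.png

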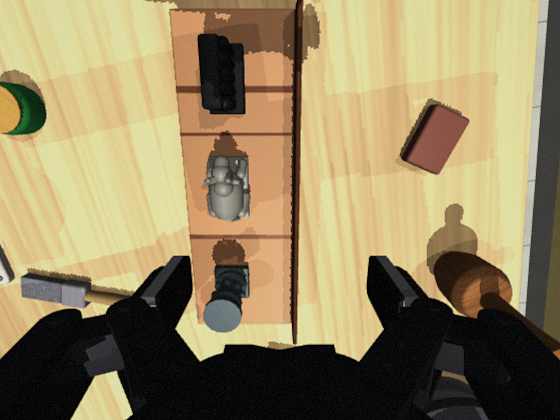

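Run:
```python
import cv2
im=cv2.imread("pics/w1.png")
cv2.imwrite("pics/w1z.png",cv2.resize(im[100:250,190:330],None,fx=4,fy=4,interpolation=cv2.INTER_NEAREST))
for r in (40,80,120,160,200,230,260,300): print(r,im[r,286:306].sum(1))
```

```text
40 [219 191 203 198 201 208 209 162 123  53  33  52  97 104  78  93 195 312
 291 303]
80 [426 429 425 423 434 431 371 132  67  35  76 153 185 175 108 358 607 585
 574 577]
120 [383 395 402 384 399 320 119 105  12  56 104 159 166 121 265 502 567 546
 541 555]
160 [409 404 406 409 425 352 110  60  28  69 144 163 149 214 438 596 587 579
 585 587]
200 [460 455 450 457 468 389  99  26  49 124 160 166 167 361 558 516 516 514
 512 548]
230 [461 460 469 481 397 121 109  31  80 156 175 156 284 521 585 571 548 557
 548 525]
260 [470 467 480 490 403 118  49  35 105 183 191 175 405 603 575 582 580 575
 571 568]
300 [482 481 490 491 421  94  22  79 149 171 123 372 596 566 592 590 593 592
 600 596]
```

View pics/w1z.png

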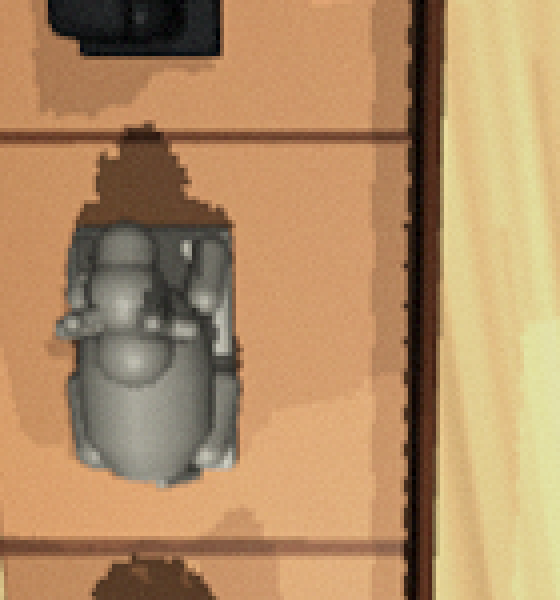

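```bash
cat >> h.py <<'E'
def lip(c, uv, zt=.088):
    P=at_z(c,uv,zt)[:,:2]; m=P.mean(0); d=np.linalg.svd(P-m)[2][0]; d*=np.sign(d[1])
    n=np.array([d[1],-d[0]]); yaw=np.degrees(np.arctan2(n[1],n[0]))
    return m-.003*n, d, n, yaw, (P-m)@n
E
python3 - <<'E'
from h import *
st=arm.sense(); c=cam("wrist",st)
uv=np.array([[301.0,80],[300.4,120],[299.7,160],[299.0,200],[298.35,230],[297.9,260],[297.0,300]])
m,d,n,yaw,res=lip(c,uv); print('lip pt',m,'yaw',yaw,(res*1e3).round(2))
# bull
cs={'wrist':c,'top':cam('top'),'scene':cam('scene')}
for nm in cs:
    imaging.read_camera(nm)
    b=finder.masks_of(nm,'bull')[:1]
    for q in b:
        pts=np.argwhere(q['mask'])[:,::-1]
        for z in (.055,.09):
            P=at_z(cs[nm],pts,z)[:,:2]-m
            s=P@d; t=P@n
            print(nm,q['conf'],z,'along',np.percentile(s,[1,50,99]).round(4),'across',np.percentile(t,[1,50,99]).round(4), 'mid world y', (m+d*np.percentile(s,[1,99]).mean()))
# stand ends along lip
for q in finder.masks_of('top','stand')[:1]:
    P=at_z(cs['top'],np.argwhere(q['mask'])[:,::-1],.06)[:,:2]-m
    print('stand along',np.percentile(P@d,[.5,99.5]),'across',np.percentile(P@n,[.5,99.5]))
h=finder.masks_of('wrist','stand')[:1]
# predicted corners overlay check
tp=cs['top']; im=imaging.read_camera('top'); 
for nm in('top','scene'):
    im=imaging.read_camera(nm)
    for s in np.arange(-.2,.21,.05):
        u=proj(cs[nm],np.r_[m+d*s,.091])[0]; cv2.circle(im,tuple(int(round(x*8)) for x in u),12,(0,255,0),-1,cv2.LINE_AA,3)
    cv2.imwrite(f"pics/{nm}lip.png",cv2.resize(im[150:280,170:400],None,fx=3,fy=3,interpolation=cv2.INTER_NEAREST))
E
```

```text
lip pt [ 0.59439675 -0.02217875] yaw -9.544216396987549 [-0.12  0.02  0.06  0.1  -0.03  0.1  -0.13]
wrist 0.56 0.055 along [-0.0389  0.008   0.048 ] across [-0.1186 -0.0902 -0.063 ] mid world y [ 0.59515843 -0.01764865]
wrist 0.56 0.09 along [-0.0269  0.0157  0.0522] across [-0.1099 -0.084  -0.0593] mid world y [ 0.59648977 -0.00973041]
top 0.43 0.055 along [-0.0325  0.0054  0.0487] across [-0.0767 -0.0673 -0.059 ] mid world y [ 0.59574023 -0.01418837]
top 0.43 0.09 along [-0.032   0.0048  0.0468] across [-0.0793 -0.0702 -0.062 ] mid world y [ 0.59562294 -0.01488593]
scene 0.73 0.055 along [-0.0368  0.0075  0.0458] across [-0.1499 -0.097  -0.0586] mid world y [ 0.59514867 -0.01770669]
scene 0.73 0.09 along [-0.0319  0.0107  0.0476] across [-0.1186 -0.0677 -0.0307] mid world y [ 0.59570017 -0.01442662]
stand along [-0.21437316  0.21533663] across [-0.14915424  0.0085489 ]
```

View pics/toplip.png

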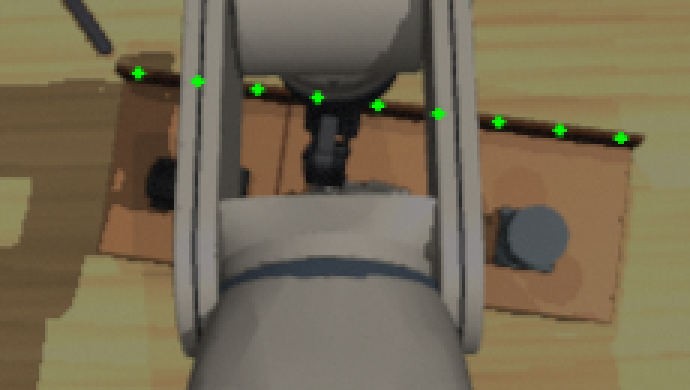

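View pics/scenelip.png

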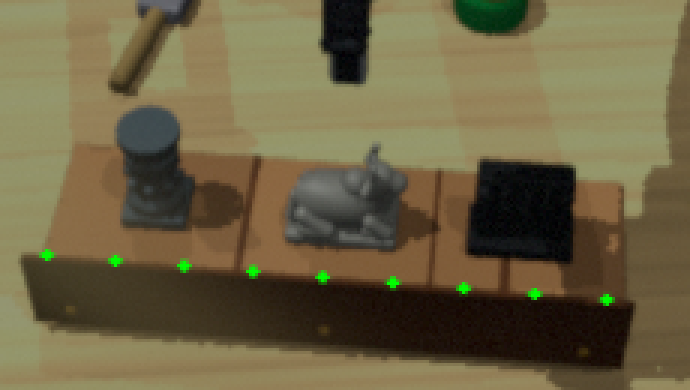

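Projected onto the other cameras, the lip line lies on the lip to within about 1–2 mm. Bull's middle falls about 6 mm along from the measured lip point. Next, look over the block.

```bash
python3 -m crank '[[0,0,0,54.5,10,1,0],[0,0,0,54.5,10,1,0],[0,0,0,54.5,10,1,0],[0,0,0,54.5,10,1,0],[0,0,0,54.5,10,1,0],[0,0,0,54.5,10,1,0],[0,0,0,54.5,10,1,0],[0,0.1,0,0,0,0,0]]'; python3 -m crank '[[0,0.1,0,0,0,0,0],[0,0,0,0,0,0,0],[0,0,0,0,0,0,0]]'
python3 - <<'E'
from h import *
st=arm.sense(); im=imaging.read_camera("wrist"); cv2.imwrite("pics/w2.png",im)
cv2.imwrite("pics/w2z.png",cv2.resize(im[110:260,190:370],None,fx=4,fy=4,interpolation=cv2.INTER_NEAREST))
print(st['time'],st['eef_pos'],st['eef_rot'],st['joint_positions'])
c=cam("wrist",st)
hsv=cv2.cvtColor(im,cv2.COLOR_BGR2HSV)
for t,z in (("holder_mid",.084),("holder_card",.07),("rack",.044)):
    for q in finder.masks_of('wrist',t)[:2]:
        r=cv2.minAreaRect(np.argwhere(q['mask'])[:,::-1].astype(np.float32))
        B=at_z(c,cv2.boxPoints(r),z)[:,:2]
        print(t,q['conf'],q['location'],at_z(c,q['location'],z)[0].round(4),'box',cv2.boxPoints(r).round(1).tolist(),B.round(4).tolist(),B.mean(0).round(4))
E
```

```text
time: 5.3
eef_pos: [0.5186, -0.3772, 0.2322]
eef_rot: [-90.1, -0.0, -105.8]
force: [0.3, 0.8, 0.2]
width: 1.0
time: 5.68
eef_pos: [0.52, -0.3736, 0.2334]
eef_rot: [-90.0, -0.0, -111.1]
force: [1.1, 0.0, -0.2]
width: 0.996
5.675 [ 0.52000078 -0.37359559  0.23338641] [-8.99954707e+01 -2.14003921e-03 -1.11075715e+02] [-3.67599558e+01  2.53949618e+01  9.12463602e+01 -9.35272230e-04
  6.33537389e+01 -1.56838214e+01]
holder_mid 0.77 [287.3, 197.2] [ 0.5254 -0.3805  0.084 ] box [[279.0, 165.0], [298.0, 165.0], [298.0, 227.0], [279.0, 227.0]] [[0.5293, -0.3469], [0.5468, -0.3537], [0.5245, -0.4147], [0.5059, -0.4075]] [ 0.5266 -0.3807]
holder_card 0.82 [290.9, 194.0] [ 0.5292 -0.3822  0.07  ] box [[277.70001220703125, 165.10000610351562], [296.70001220703125, 164.5], [298.6000061035156, 225.89999389648438], [279.6000061035156, 226.39999389648438]] [[0.5273, -0.3485], [0.5458, -0.355], [0.5246, -0.4189], [0.5049, -0.412]] [ 0.5256 -0.3836]
rack 0.86 [279.2, 181.4] [ 0.5206 -0.37    0.044 ] box [[251.0, 143.0], [323.0, 143.0], [323.0, 231.0], [251.0, 231.0]] [[0.5072, -0.3189], [0.5808, -0.3473], [0.5477, -0.445], [0.4675, -0.4141]] [ 0.5258 -0.3813]
```

View pics/w2z.png

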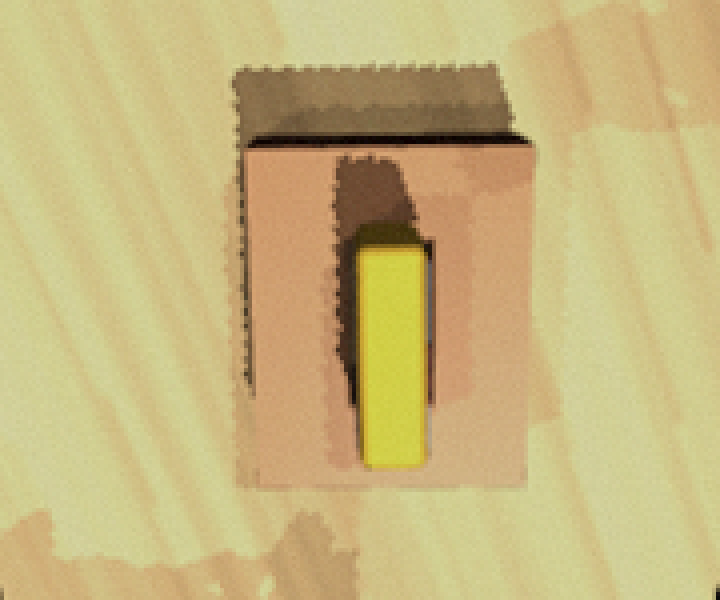

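View pics/w2.png

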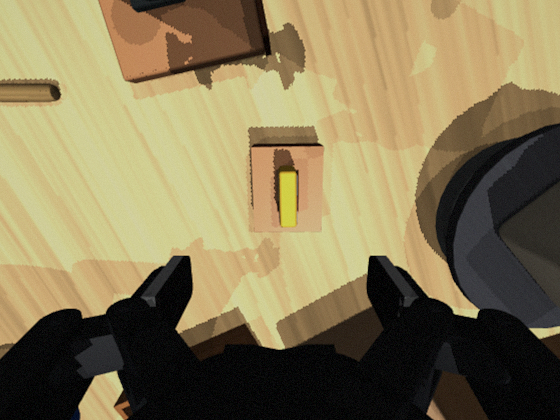

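Run:
```python
from h import *
st=arm.sense(); c=cam("wrist",st)
e=lambda q:(np.array(q)/4+[190,110]-.5)
q=e([[360,248],[426,248],[427,468],[365,468]])
P=at_z(c,q,.084)[:,:2]; print(P.round(4).tolist(),'mid',P.mean(0).round(4))
print('w',np.linalg.norm(P[0]-P[1]),np.linalg.norm(P[2]-P[3]),'len',np.linalg.norm(P[1]-P[2]),np.linalg.norm(P[0]-P[3]))
d=(P[0]+P[1]-P[2]-P[3])/2; yaw=np.degrees(np.arctan2(-d[0],d[1])); print('holder yaw (x dir)',yaw)
r=e([[247,148],[534,146],[527,487],[257,488]]); Q=at_z(c,r,.044)[:,:2]; print('rack',Q.round(4).tolist(),Q.mean(0)); 
for a,b in((0,1),(3,2)): v=Q[b]-Q[a]; print(np.degrees(np.arctan2(v[1],v[0])),np.linalg.norm(v))
for a,b in((3,0),(2,1)): v=Q[b]-Q[a]; print(np.degrees(np.arctan2(-v[0],v[1])),np.linalg.norm(v))
Rt=R.from_euler('xyz',st['eef_rot'],degrees=True).as_matrix()
print('shift tool mm to mid',(Rt.T@(np.r_[P.mean(0),.05]-st['eef_pos'])*1e3).round(1))
```

```text
[[0.5275, -0.3531], [0.5428, -0.359], [0.523, -0.4135], [0.5078, -0.4076]] mid [ 0.5253 -0.3833]
w 0.01634162132491618 0.016201789389437532 len 0.05794401886607968 0.05794784454723425
holder yaw (x dir) -19.918744783460276
rack [[0.5061, -0.3224], [0.5799, -0.3504], [0.5457, -0.4446], [0.4703, -0.4158]] [ 0.52549556 -0.38328342]
-20.766967575365705 0.07890604976414269
-20.928752103937803 0.08062991828393869
-20.962696327188002 0.09994853609780216
-19.976513956102742 0.10018515908001377
shift tool mm to mid [  7.2 183.4   8.4]
```

```bash
python3 -m crank '[[0,-0.012,0,7.2,20,8.4,0],[0,0,0,0,40,0,0],[0,0,0,0,40,0,0],[0,0,0,0,40,0,0],[0,0,0,0,25,0,0],[0,0,0,0,10,0,0],[0,0,0,0,0,0,0],[0,0,0,0,0,0,0]]'
python3 - <<'E'
from h import *
st=arm.sense(); im=imaging.read_camera("wrist"); cv2.imwrite("pics/w3.png",im)
print(st['time'],st['eef_pos'],st['eef_rot'],st['force'])
E
```

```text
time: 6.88
eef_pos: [0.5258, -0.384, 0.0593]
eef_rot: [-89.9, -0.0, -110.5]
force: [0.9, 0.1, 0.0]
width: 0.997
6.875 [ 0.52581894 -0.38403814  0.05926953] [-8.99025282e+01 -2.97188486e-02 -1.10505734e+02] [0.89915608 0.08301793 0.01470127]
```

View pics/w3.png

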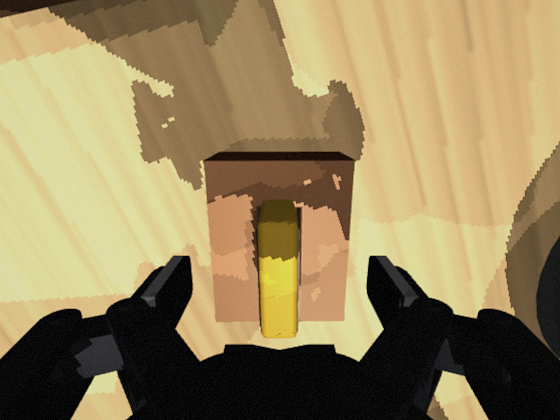

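```bash
python3 -m crank '[[0,0,0,0,11,0,0],[0,0,0,0,0,0,0],[0,0,0,0,0,0,255],[0,0,0,0,0,0,255],[0,0,0,0,0,0,255],[0,0,0,0,0,0,255],[0,0,0,0,0,0,255],[0,0,0,0,0,0,255]]' 70
python3 -m crank '[[0,0,0,0,0,0,255],[0,0,0,0,0,0,255]]'
python3 - <<'E'
from h import *
st=arm.sense(); im=imaging.read_camera("wrist"); cv2.imwrite("pics/w4.png",im)
print(st['time'],st['eef_pos'],st['eef_rot'],st['force'],st['moment'],st['width']*85)
E
```

```text
time: 7.92
eef_pos: [0.5253, -0.3836, 0.0476]
eef_rot: [-90.0, -0.0, -110.5]
force: [-0.4, 0.6, 3.1]
width: 0.202
time: 8.18
eef_pos: [0.5253, -0.3836, 0.0476]
eef_rot: [-90.0, -0.0, -110.5]
force: [-0.1, 0.7, 4.4]
width: 0.199
8.175 [ 0.52531271 -0.38360034  0.04758731] [-8.99747064e+01 -9.18025376e-03 -1.10511346e+02] [-0.06349541  0.71666662  4.36869506] [0.01376815 0.07694474 0.01415048] 16.92723558070076
```

View pics/w4.png

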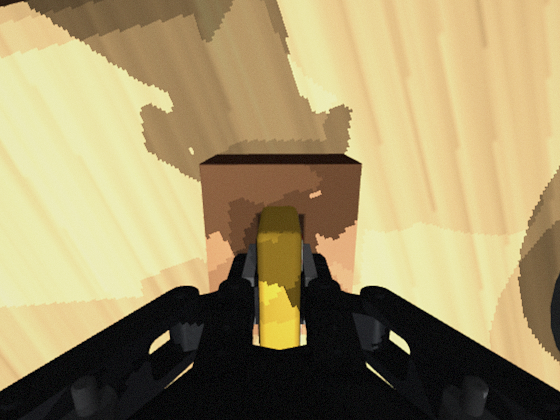

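```bash
python3 -m crank '[[0,0,0,0,-15,0,255],[0,0,0,0,-35,0,255],[0,0,0,0,-50,0,255],[0,0,0,0,-50,0,255],[0,-0.096,0,0,-20,0,255],[0,-0.096,0,0,0,0,255],[0,0,0,0,0,0,255],[0,0,0,0,0,0,255]]'
python3 - <<'E'
from h import *
st=arm.sense()
print(st['time'],st['eef_pos'],st['eef_rot'],st['force'],st['width']*85)
m=np.array([0.59439675,-0.02217875]); a=np.radians(-9.54); n=np.array([np.cos(a),np.sin(a)]); d=np.array([-n[1],n[0]])
T=m+d*.006+n*.001
Rt=R.from_euler('xyz',st['eef_rot'],degrees=True).as_matrix()
print('target',T,'shift',(Rt.T@(np.r_[T,.18]-st['eef_pos'])*1e3).round(1))
im=imaging.read_camera("wrist"); cv2.imwrite("pics/w5.png",im)
im=imaging.read_camera("scene"); cv2.imwrite("pics/s5.png",cv2.resize(im[120:300,20:260],None,fx=3,fy=3))
E
```

```text
time: 9.22
eef_pos: [0.5248, -0.3832, 0.2171]
eef_rot: [-90.0, 0.0, -99.6]
force: [-0.2, 0.0, -1.2]
width: 0.198
9.225 [ 0.52480965 -0.38321569  0.21706654] [-9.00447953e+01  2.45656151e-02 -9.96167761e+01] [-0.23354784  0.01931667 -1.19805908] 16.796028874391514
target [ 0.59637734 -0.01642747] shift [-373.6   37.2    9.3]
```

View pics/w5.png

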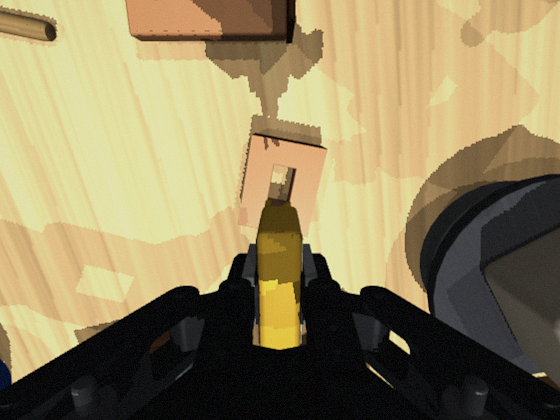

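View pics/s5.png

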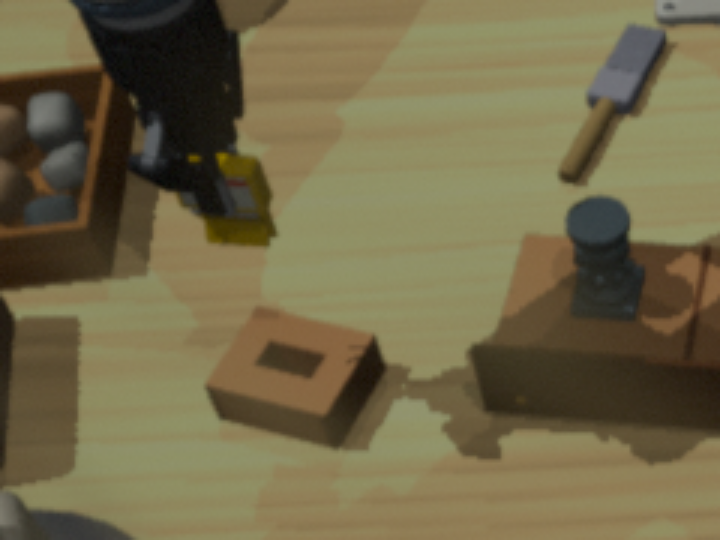

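The holder is out of the block, gripped, and hangs square. Now to the pose above the lip.

```bash
python3 -m crank '[[0,0,0,-47,0,1.2,255],[0,0,0,-47,0,1.2,255],[0,0,0,-47,0,1.2,255],[0,0,0,-47,0,1.2,255],[0,0,0,-47,0,1.2,255],[0,0,0,-47,0,1.2,255],[0,0,0,-47,0,1.2,255],[0,0,0,-44.5,0,1,255]]'
python3 -m crank '[[0,0,0,0,20,0,255],[0,0,0,0,17,0,255],[0,0,0,0,0,0,255],[0,0,0,0,0,0,255],[0,0,0,0,0,0,255]]'
python3 - <<'E'
from h import *
st=arm.sense()
print(st['time'],st['eef_pos'],st['eef_rot'],st['force'],st['width']*85)
im=imaging.read_camera("wrist"); cv2.imwrite("pics/w6.png",im)
im=imaging.read_camera("scene"); cv2.imwrite("pics/s6.png",cv2.resize(im[120:300,170:410],None,fx=3,fy=3))
im=imaging.read_camera("top"); cv2.imwrite("pics/t6.png",cv2.resize(im[120:300,170:410],None,fx=3,fy=3))
E
```

```text
time: 10.32
eef_pos: [0.5962, -0.015, 0.2171]
eef_rot: [-90.0, -0.0, -99.6]
force: [1.0, 0.2, -1.4]
width: 0.204
time: 10.95
eef_pos: [0.5966, -0.0172, 0.181]
eef_rot: [-89.9, 0.0, -99.6]
force: [0.6, 0.8, -0.3]
width: 0.203
10.95 [ 0.59658469 -0.01716332  0.18104064] [-8.99309251e+01  8.86102727e-03 -9.95624162e+01] [ 0.64853403  0.77220491 -0.34438115] 17.24347906737846
```

View pics/w6.png

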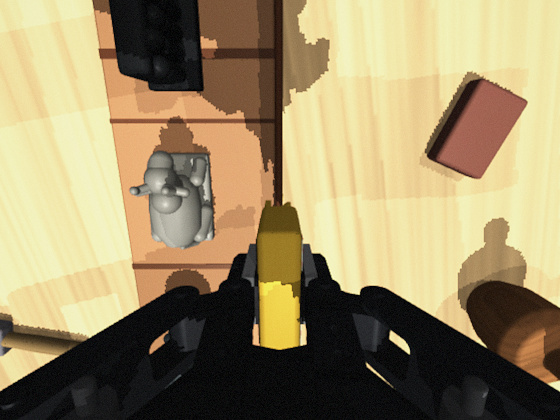

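View pics/s6.png

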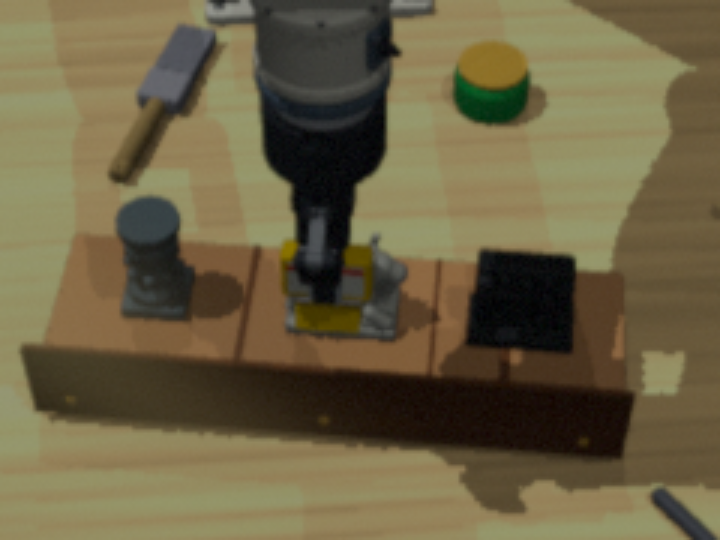

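Run:
```python
from h import *
st=arm.sense(); c=cam("wrist",st)
im=cv2.imread("pics/w6.png").astype(int).sum(2)
for r in (70,90,110,130,150,170,190,200): print(r,im[r,270:292])
g=cv2.imread("pics/w6.png"); cv2.imwrite("pics/w6z.png",cv2.resize(g[100:360,225:335],None,fx=2.3*2.3/2.3,fy=2.3,interpolation=cv2.INTER_NEAREST))
cv2.imwrite("pics/w6z.png",cv2.resize(g[100:250,225:335],None,fx=4,fy=4,interpolation=cv2.INTER_NEAREST))
for r in (215,240,300,330): print(r,g[r,250:310,1])
```

```text
70 [187 187 173 170 130  72  82 106  98  85  93  57 167 305 344 331 333 333
 330 342 343 354]
90 [195 187 176 169 142  51  69 102 104  77  82  72 164 330 392 376 354 347
 332 475 630 635]
110 [185 201 182 174 144  55  81 108  95 110  93  72 220 364 518 665 657 653
 635 633 628 623]
130 [187 191 180 163 128  71  83  88 107  83  80  63 433 664 655 650 650 651
 649 655 652 643]
150 [186 182 177 174 137  83  74  81 104  96  84  71 378 618 616 630 638 656
 647 645 646 649]
170 [445 455 386 159 140 106  75 104  90  91 109  58 385 615 587 588 585 606
 634 642 651 645]
190 [456 451 458 377 126  94  85  86  87  98  98  56 390 636 610 587 590 582
 595 581 602 617]
200 [318 382 464 382 134 124  90  82 106  97  86  62 384 626 620 612 612 605
 603 604 587 586]
215 [143 148 145 154 179 172 175 176 173 177 149  69  56  61  64  73  76  73
  69  66  69  73  76  73  67  73  67  75  76  70  75  68  73  71  72  73
  71  70  73  76  72  70  71  73  73  69  69 111 207 236 232 231 231 229
 230 229 227 224 222 219]
240 [164 166 162 164 168 138  31  70  91  99 103 113 116 123 122 122 124 118
 123 119 125 121 123 125 124 118 121 119 121 122 121 130 125 124 125 125
 122 125 125 124 122 125 124 125 123 121 120 118 112 112 101  84 151 224
 234 231 232 231 231 229]
300 [  8  19  14  11  27  47  50  48  38  78 135 167 178 189 201 211 208 209
 210 211 209 213 209 209 212 213 215 214 213 211 213 217 215 214 214 217
 213 216 213 217 213 214 218 216 214 200 186 176 148  58  26  16  11  13
  19  10  10  17  11  13]
330 [ 23  13  86 171 198 189 190 184 122  57 127 163 164 177 192 200 205 203
 208 207 206 208 205 206 206 207 210 209 208 207 207 205 208 207 208 208
 207 208 208 210 208 206 209 209 200 189 177 170 151 116 151 225 229 225
 226 208 116   0  14  14]
```

View pics/w6z.png

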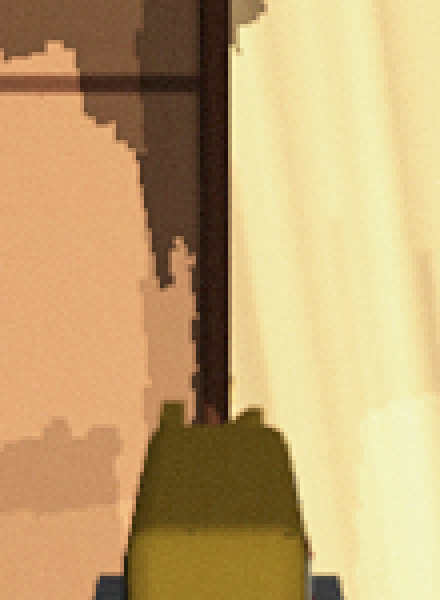

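Lip's customer-side edge is a straight vertical line at column 281.9 in the wrist view, so its centre is about 278.3. The holder is centred on column 279, which puts it about 0.7 mm forward of lip centre and parallel. That is inside the mouth, with the tongue behind and the jaw ahead. Lowering in stages.

```bash
python3 -m crank '[[0,0,0,0,20,0,255],[0,0,0,0,16,0,255],[0,0,0,0,4,0,255],[0,0,0,0,0,0,255],[0,0,0,0,0,0,255]]'; python3 -m crank '[[0,0,0,0,3,0,255],[0,0,0,0,3,0,255],[0,0,0,0,3,0,255],[0,0,0,0,0,0,255]]'
python3 - <<'E'
from h import *
st=arm.sense()
print(st['time'],st['eef_pos'],st['eef_rot'],st['force'],st['moment'],st['width']*85)
im=imaging.read_camera("wrist"); cv2.imwrite("pics/w7.png",im)
im=imaging.read_camera("scene"); cv2.imwrite("pics/s7.png",cv2.resize(im[170:270,220:340],None,fx=5,fy=5,interpolation=cv2.INTER_CUBIC))
E
```

```text
time: 11.72
eef_pos: [0.5966, -0.0167, 0.1409]
eef_rot: [-89.9, 0.0, -99.5]
force: [-0.1, 0.0, -0.9]
width: 0.202
time: 12.22
eef_pos: [0.5959, -0.0166, 0.131]
eef_rot: [-90.0, -0.0, -99.5]
force: [-0.8, 0.1, -0.5]
width: 0.199
12.225 [ 0.59589025 -0.01663664  0.13095052] [-9.00366392e+01 -5.84824812e-03 -9.95107148e+01] [-0.78120227  0.06522949 -0.46218014] [-0.01641357 -0.01816393 -0.02630276] 16.918208714570376
```

View pics/w7.png

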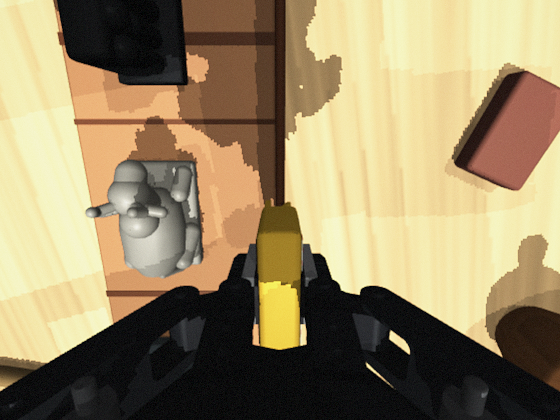

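View pics/s7.png

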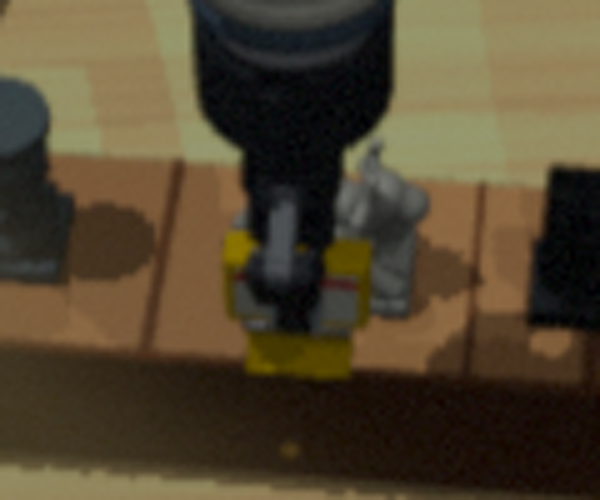

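No contact force so far. The jaw's lower edge shows in front of the lip's dark face (scene) and the lip enters the mouth at column ~280 (wrist). Continuing down slowly.

```bash
for i in 1; do python3 -m crank '[[0,0,0,0,3,0,255],[0,0,0,0,3,0,255],[0,0,0,0,3,0,255],[0,0,0,0,0,0,255]]'; python3 -m crank '[[0,0,0,0,3,0,255],[0,0,0,0,3,0,255],[0,0,0,0,0,0,255]]'; done
python3 - <<'E'
from h import *
st=arm.sense()
print(st['time'],st['eef_pos'],st['eef_rot'],st['force'],st['moment'],st['width']*85)
im=imaging.read_camera("wrist"); cv2.imwrite("pics/w8.png",cv2.resize(im[150:300,205:355],None,fx=4,fy=4,interpolation=cv2.INTER_NEAREST))
E
```

```text
time: 12.82
eef_pos: [0.5961, -0.0166, 0.1221]
eef_rot: [-90.0, -0.0, -99.5]
force: [1.0, -0.5, -1.4]
width: 0.197
time: 13.2
eef_pos: [0.5963, -0.0167, 0.1162]
eef_rot: [-90.0, 0.0, -99.5]
force: [1.5, 0.1, -0.7]
width: 0.201
13.2 [ 0.5963162  -0.01666954  0.11618865] [-8.99840580e+01  2.16988762e-03 -9.95118665e+01] [ 1.49093677  0.10080849 -0.67614139] [-0.0441282  -0.27221947 -0.04437369] 17.061200564456847
```

View pics/w8.png

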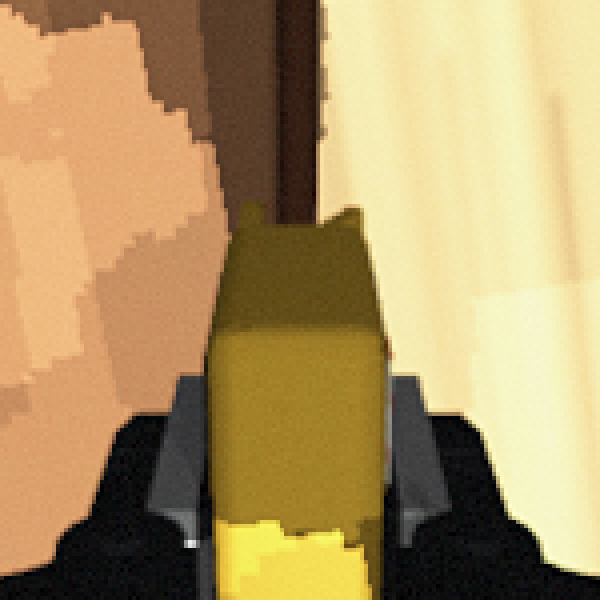

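The lip runs between the tongue (left, zoom x≈250) and jaw (right, x≈350). Continuing to the narrow part.

```bash
python3 -m crank '[[0,0,0,0,3,0,255],[0,0,0,0,3,0,255],[0,0,0,0,0,0,255]]'; python3 -m crank '[[0,0,0,0,3,0,255],[0,0,0,0,3,0,255],[0,0,0,0,0,0,255]]';python3 -m crank '[[0,0,0,0,3,0,255],[0,0,0,0,2,0,255],[0,0,0,0,0,0,255]]'
python3 - <<'E'
from h import *
st=arm.sense()
print(st['time'],st['eef_pos'],st['eef_rot'],st['force'],st['moment'],st['width']*85)
E
```

```text
time: 13.62
eef_pos: [0.5964, -0.0167, 0.1102]
eef_rot: [-90.0, 0.0, -99.5]
force: [4.3, 0.2, 0.6]
width: 0.203
time: 14.0
eef_pos: [0.5957, -0.0166, 0.1038]
eef_rot: [-90.1, -0.0, -99.5]
force: [3.2, -0.2, -2.0]
width: 0.205
time: 14.38
eef_pos: [0.5959, -0.0166, 0.099]
eef_rot: [-90.0, -0.0, -99.5]
force: [2.8, 0.3, -1.7]
width: 0.201
14.375 [ 0.59586973 -0.01660392  0.09903642] [-9.00373825e+01 -3.20944837e-03 -9.95112284e+01] [ 2.80010346  0.28644536 -1.73586432] [-0.01834299 -0.4968783  -0.01989005] 17.052451909624388
```

```bash
python3 -m crank '[[0,0,0,0,2,0,255],[0,0,0,0,1,0,255],[0,0,0,0,0,0,255]]'; python3 -m crank '[[0,0,0,0,1,0,255],[0,0,0,0,0,0,255]]';python3 -m crank '[[0,0,0,0,1,0,255],[0,0,0,0,0,0,255]]'
python3 - <<'E'
from h import *
st=arm.sense()
print(st['time'],st['eef_pos'],st['eef_rot'],st['force'],st['moment'],st['width']*85)
im=imaging.read_camera("wrist"); cv2.imwrite("pics/w9.png",cv2.resize(im[150:300,205:355],None,fx=4,fy=4,interpolation=cv2.INTER_NEAREST))
im=imaging.read_camera("scene"); cv2.imwrite("pics/s9.png",cv2.resize(im[170:270,220:340],None,fx=5,fy=5,interpolation=cv2.INTER_CUBIC))
E
```

```text
time: 14.75
eef_pos: [0.5961, -0.0166, 0.0962]
eef_rot: [-90.0, 0.0, -99.5]
force: [1.9, -0.0, -0.4]
width: 0.196
time: 15.0
eef_pos: [0.5961, -0.0166, 0.0953]
eef_rot: [-90.0, -0.0, -99.5]
force: [2.2, -0.2, -0.1]
width: 0.204
time: 15.25
eef_pos: [0.5962, -0.0166, 0.0945]
eef_rot: [-90.0, -0.0, -99.5]
force: [2.0, -0.0, 2.6]
width: 0.201
15.25 [ 0.59620081 -0.0166321   0.09451549] [-8.99919654e+01 -2.74864214e-04 -9.95080282e+01] [ 1.95149952 -0.01316837  2.6310256 ] [-0.14870601 -0.45674347 -0.04948057] 17.083828978522124
```

View pics/w9.png

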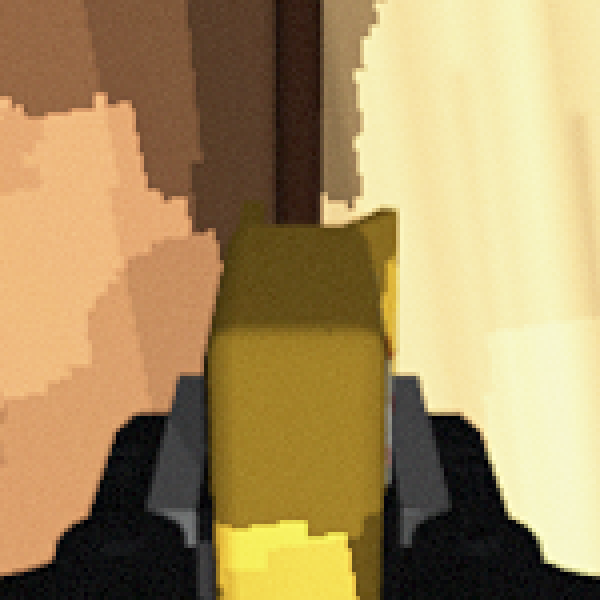

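View pics/s9.png

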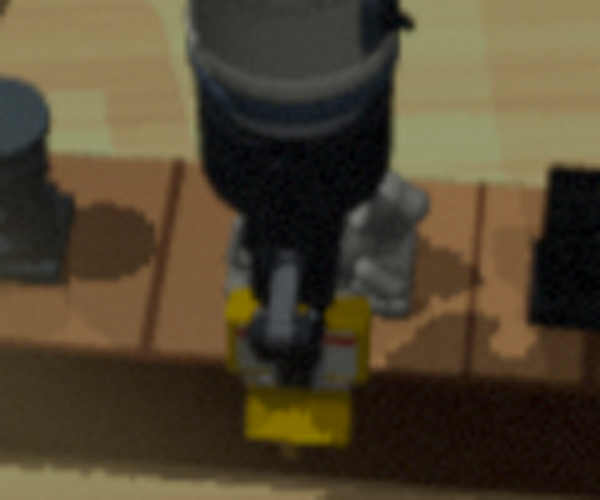

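The jaw has opened (its edge moved from 362 to 397 in the zoom), the holder has not slipped in the grip, and the force is starting to rise right at the expected height. Pressing now.

```bash
python3 -m crank '[[0,0,0,0,1,0,255],[0,0,0,0,0,0,255]]' 90; python3 -m crank '[[0,0,0,0,1,0,255],[0,0,0,0,0,0,255]]';python3 -m crank '[[0,0,0,0,0.5,0,255],[0,0,0,0,0,0,255]]'
```

```text
time: 15.6
eef_pos: [0.5963, -0.0167, 0.0945]
eef_rot: [-90.0, 0.0, -99.5]
force: [-1.6, -0.1, 12.1]
width: 0.2
time: 15.85
eef_pos: [0.5963, -0.0167, 0.0944]
eef_rot: [-90.0, 0.0, -99.5]
force: [-3.9, -0.0, 20.7]
width: 0.198
time: 16.1
eef_pos: [0.5964, -0.0167, 0.0944]
eef_rot: [-90.0, 0.0, -99.5]
force: [-5.7, -0.1, 25.6]
width: 0.203
```

Stopped dead at TCP z 0.0944 with about 25 N. Holding, with a last look.

```bash
python3 -m crank '[[0,0,0,0,0,0,255],[0,0,0,0,0,0,255],[0,0,0,0,0,0,255],[0,0,0,0,0,0,255],[0,0,0,0,0,0,255],[0,0,0,0,0,0,255],[0,0,0,0,0,0,255],[0,0,0,0,0,0,255]]'
python3 - <<'E'
from h import *
m=np.array([0.59439675,-0.02217875]); a=np.radians(-9.54); n=np.array([np.cos(a),np.sin(a)]); d=np.array([-n[1],n[0]])
st=arm.sense(); p=st['eef_pos'][:2]-m
print(st['time'],st['eef_pos'],st['eef_rot'],st['force'],st['width']*85,'fwd of lip mm',p@n*1e3,'along',p@d*1e3,'mid z',st['eef_pos'][2]+.0164)
im=imaging.read_camera("wrist"); c=cam('wrist',st); cv2.imwrite("pics/w10.png",im)
for q in finder.masks_of('wrist','bull')[:1]:
    P=at_z(c,np.argwhere(q['mask'])[:,::-1],.055)[:,:2]-m; print('bull',q['conf'],np.percentile(P@d,[1,50,99]).round(4))
imaging.read_camera("scene")
for t in("bull","column","relief"):
    for q in finder.masks_of('scene',t)[:1]: print(t,q['conf'],np.round(q['location'],1))
for q in finder.masks_of('scene','holder_mid')[:1]: print('holder',q['conf'],at_z(cam('scene'),q['location'],.105))
E
```

```text
time: 17.1
eef_pos: [0.5963, -0.0166, 0.0944]
eef_rot: [-90.0, 0.0, -99.5]
force: [-5.5, -0.6, 25.5]
width: 0.2
17.1 [ 0.59631898 -0.01664238  0.09438163] [-8.99612175e+01  4.26027402e-03 -9.95088117e+01] [-5.52214778 -0.55791465 25.47450418] 16.978204497236682 fwd of lip mm 0.9780717732302289 along 5.7783826356761425 mid z 0.11078162990465228
bull 0.87 [-0.0462  0.0073  0.0474]
column 0.79 [221.8 206.3]
relief 0.74 [345.2 219.5]
holder 0.71 [[ 0.61853862 -0.00603457  0.105     ]]
```

View pics/w10.png

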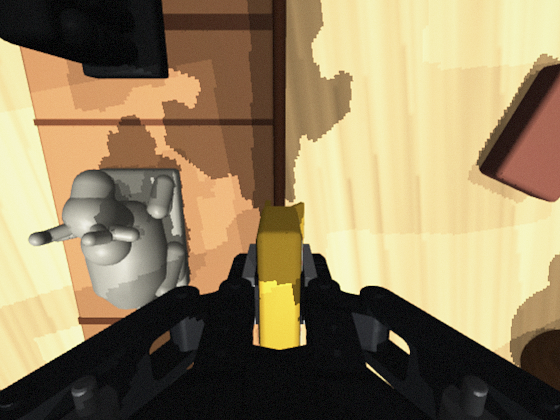

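Run:
```python
from h import *
m=np.array([0.59439675,-0.02217875]); a=np.radians(-9.54); n=np.array([np.cos(a),np.sin(a)]); d=np.array([-n[1],n[0]])
st=arm.sense(); c=cam('wrist',st)
for z in(.045,.055,.06): print(z,((at_z(c,[[145,168]],z)[0,:2]-m)@d-.042)*1e3)
cs=cam('scene')
q=np.array([[286,243],[396,250]])/3+[170,150]
print('scene plinth front bottom', ((at_z(cs,q,.045)[:,:2]-m)@d*1e3))
# w1 (first wrist view) plinth far edge row 156
```

```text
0.045 5.028009868433061
0.055 6.6136802460082595
0.06 7.406515434795848
scene plinth front bottom [-35.13803367  48.59521131]
```

Bull's middle is 5–7 mm along by each check, and the holder is at 5.8 mm. Handing in.

Run:
```python
from rig import arm
print(arm.finish_job()); s=arm.sense(); print(s['time'],s['force'],s['eef_pos'],s['width'])
```

```text
the job is handed in; nothing more can be done
None
the job is handed in; nothing more can be done
```

I lifted the holder out of the timber block and pushed it down onto the lip in front of the bull. I handed the job in at about 17.4 s with the gripper still holding and pressing it. The hand-in reports no verdict, and no reading was possible after it.

Last checks before handing in:
- **Seating:** the push stopped dead with the head's centre at about 0.111 m, the height for fully home. It held 25.5 N downward for over a second. The force was below 30 N in every reading, against the 80 N limit.
- **Position on the lip:** the head's centre was about 1 mm in front of the lip's middle. It was parallel to the lip within about 0.1° and upright.
- **Centring on the bull:** the bull's middle came out at 5–7 mm along the lip from my reference point. The holder was at 5.8 mm, so it is within about 1–2 mm.
- **Tongue, jaw and card:** the pictures show the tongue behind the lip and the jaw pushed open in front. The card faces the customers.
- **Grip:** the holder did not slip in the fingers.

Two things did not fully agree or were not confirmed:
- **Insertion force:** the wrist force showed no clear 4–9 N push as the jaw opened, only 2–4 N sideways. The pictures still show the jaw opening, and the stop came at the expected height.
- **Carvings:** at the end the networks found the column and relief within about 2 pixels of where they started. They missed the bull in the scene picture, partly hidden by the gripper. The wrist picture shows it upright and in place.

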